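Spring check of a tile rest

TASK

Check the spring of the tile rest before painting: with a fingertip press down the brass button at the corner with the pointer until the pointer's tip is level with the black clip on the scale, not past it, and keep it there for two seconds. Then ease the corner back up and take the hand away. Keep the other brass-buttoned corner up, do not touch pointer or clip, and leave the tile, bottles and bowl where they are.

Things in the scene. Friction and masses are not known exactly. Their poses are not given: they have to be found in the camera images.
- rest: Fixed stand of the tile rest: dark steel base 190 x 190 x 12 mm, with an arm to 175 mm along its -y that carries the scale. Origin: centre of the underside, on the table. Over it lies an aluminium tilt plate, top 86 mm up. Plate corners in this frame (mm): pivot (70, 70); spring corner with brass button and pointer (70, -70); spring corner with button, no pointer (-70, 70); free (-70, -70).
- corner_pad (a point): Centre of the top face of the brass button to press: a disc 24 mm across, 10 mm proud of the tilt plate, its top 96 mm above the table at rest. It rides on the plate. It yields from about 3 N, needs about 7 to 11 N at the clip, and springs up to a stop when released. It moves nearly straight down, up to 22 mm; the pointer's tip sinks 1.57 mm per mm of the button.
- other_pad (a point): Centre of the top face of the like brass button at the other spring corner, without pointer; it must stay up (within 6 mm of where it starts).
- pointer_tip (a point): Free end of the pointer, a brass rod 5 mm thick (8 mm at its root) that sticks out 65 mm from the tilt plate's edge beside the button to be pressed and ends in front of the scale bar's +x face; 83 mm above the table at rest, 80 mm from the button's axis along the rest's -y.
- clip_mark (a point): Centre of the black clip, 10 mm high, 40 wide, 11 thick, held by friction on the scale: an upright aluminium bar 8 x 30 mm, top 112 mm above the table, centre at (61.5, -150) mm in the rest's frame. The pointer passes close by its +x face. The clip's height varies: 15 to 27 mm below the pointer at rest. Level means the tip's height is within the clip's height (5 mm either way of this point).
- pointer: The pointer rod itself, same point as pointer_tip (origin at its tip; the rod runs to +y of this frame). Not to be touched.
- clip: The clip itself, origin at its centre. Not to be touched.
- tile: Loose white ceramic tile 105 x 105 x 7 mm lying in the middle of the tilt plate, origin at the centre of its underside; only friction holds it. It rides down some 5 to 9 mm with the tilting plate and comes back.
- bottle_a: Bystander: closed paint bottle 40 mm across, 105 mm tall, origin at the centre of its underside.
- bottle_b: Bystander: closed paint bottle 40 mm across, 85 mm tall, origin at the centre of its underside.
- cup: Bystander: small white ceramic bowl 72 mm across, 55 mm tall, origin at the centre of its underside.
- plate: The square tilt plate with its two brass buttons, 170 x 170 x 6 mm; its origin lies at the pivot, not at its middle: at (+70, +70) mm in the rest's frame, 73.5 mm above the table; axes as the rest's when untilted.
Things that resemble listed ones, but are neither listed nor needed, are in the scene too. There is more than one size of the tile; the one meant has the size given above.

How it is judged:
On the way:
1. the pointer's tip is within 5 mm in height of the clip's centre, kept there for 1.5 s with the fingers pressing on the tilt plate (z of pointer_tip in the frame of clip_mark between -0.005 and 0.005 m and contact force between the fingers and plate above 1 N), for 1.5 s.
At the end, for the whole second after the job is handed in: The corner has sprung back: pointer tip and other button within 3 mm of where they started, the tile at rest within 8 mm of its start, the clip within 3 mm, bottles and bowl within 15 mm of theirs (distance of each of pointer_tip, other_pad, clip from where it was at the start of the episode below 0.003 m and distance of tile from where it was at the start of the episode below 0.008 m and linear speed of tile below 0.02 m/s and distance of each of bottle_a, bottle_b, cup from where it was at the start of the episode below 0.015 m); the robot touches nothing.
It fails at once if the pointer is pushed past the clip (tip more than 8 mm below the clip's centre) (z of pointer_tip in the frame of clip_mark below -0.008 m).
It fails at once if the other spring corner is pressed down (more than 6 mm) (distance of other_pad from where it was at the start of the episode above 0.006 m).
It fails at once if the pointer or the clip is touched (more than 0.5 N) or the clip shifted by 3 mm (contact force between any of the arm, the fingers and pointer above 0.5 N or contact force between any of the arm, the fingers and clip above 0.5 N or distance of clip from where it was at the start of the episode above 0.003 m).
It fails at once if the tile is lifted or slid away (more than 20 mm from its start) (distance of tile from where it was at the start of the episode above 0.02 m).
It fails at once if a bottle or the bowl is moved (more than 15 mm) (distance of any of bottle_a, bottle_b, cup from where it was at the start of the episode above 0.015 m).
It also fails if it takes over 45 s, if anything falls off the work surface, if the arm or the gripper's body presses on something with over 40 N, if the wrist force passes 120 N, or if a joint passes its speed limit or range.

ROBOT

A 6-joint arm with a two-finger parallel gripper is mounted at the origin on the work surface. World frame = base frame: x ahead of the robot, y to its left, z up, the work surface at z = 0. Lengths are in m, angles in rad, forces in N, time in s.
With the tool pointing down it reaches from about 0.3 to 0.875 m from the base axis. Payload 6.4 kg.
Tool frame: the origin (TCP) lies on the centre line of the jaws, within the pads' length; the fingertips stand 25 mm ahead of it and the grasp point (between the pads) lies 6 mm ahead of it (ctrl.tcp_to_tips is the z of the fingertips in the tool frame, in m); z points along the fingers, y is the line along which they close (so a half turn about z gives the same grasp; the last joint's range is limited). The gripper opens to 88 mm and grips with 3 to 60 N. Pads are 18 mm wide; open, the fingers measure 123 mm over their backs; the gripper's body (75 mm by 187 mm) begins 45 mm behind the grasp point.
Start: joints at [-1.451, 0.181, 1.607, -0, 1.354, -0.206], TCP at [0.184, -0.545, 0.264] pointing down, gripper open.
Joint ranges: [-2.99, 2.99], [-0.89, 2.07], [0.3, 2.58], [-1.14, 4.28], [0, 2.63], [-3.12, 3.12]. Speed limits (rad/s): [2.57, 2.57, 3.01, 3.14, 3.14, 3.14].

INTERFACE

Orientations are given as a rotation vector (axis times angle).
In Python, from workcell import ctrl, grab_frame, get_calibration gives the robot as it stands. The module is installed in compiled form; this text tells all that it offers.
- The arm moves only by the tool apply_moves, never from a script. Its argument "targets" is a list of rows, each a list of 7 numbers: the turn, a rotation vector about the tool's x, y, z in rad, then the shift along the tool's x, y, z in m, then the opening, from 0 (shut) to 1 (fully open). In form: [[wx, wy, wz, tx, ty, tz, gripper], ...]. A call has 1 to 10 rows; each row shifts and turns the commanded pose from where the row before left it, along the tool's axes as they then stand; what a row does not reach is not made up. A row lasts 1/8 s, in which the tool goes at most 62.5 mm and 10.7 degrees, less where a joint would pass 70% of its speed; a pose out of reach is approached as far as the arm can. A call with a gripper value outside its range is refused whole. The fingers move at their own pace and stop on an object; the grip force is fixed at half the most. Time passes only in rows, so rows that do not move let the fingers close. It gives the time, the measured TCP pose, the force, the opening and the grip force at its end, in the units of the state.
- ctrl.read_state(): the state, without advancing time (a new reading comes with each control period).
- grab_frame(name): name is "scene" or "top" or "wrist"; returns the picture (384x512x3 uint8, red, green, blue); there is no depth.
- get_calibration(name): a dict with "fov_y" (degrees; the focal length in pixels is half the picture's height over the tangent of half this angle, whatever the lens; pixels are square), "cx", "cy" (the principal point, pixels), "view" (4x4, takes a point from world to camera coordinates). Camera axes: x right, y up, looking along -z (the intrinsics and any distortion apply to the point x, -y, -z); pixel columns grow to the right and rows downward; lengths in m; the calibration is good to about 2 mm. A picture is of the moment at which its call begins: read the wrist's pose just before it. get_calibration takes no time and is no camera call; for the wrist camera it gives the pose at the moment of the call.
- ctrl.finish_job(): hands the job in; it is judged then, once.
The state is a dict: "time": time; "joints": joint angles; "joint_velocities": joint speeds; "joint_efforts": joint torques, N m; "ee_pos": TCP position; "tcp_rot": TCP orientation; "force": force on the tool from outside, world axes, zero at the start; "ft_torque": the same for the moment, N m; "width": finger opening in m; "grip_force": force on a finger pad.
Only numpy, scipy, OpenCV 4.12 (cv2) and the standard library are available. Lean on these libraries where they do the work, as an engineer would, in place of code of your own. Each camera call takes 0.05 s, during which the arm holds its last target. There are 200 camera calls.

## Working session

There is one attempt and no reset: what is moved stays moved. The work goes in short steps, Python scripts to look and compute and a tool call to move; the robot and the scene stay as the last step left them, time stands still between calls to the robot, and variables do not carry over. Pictures are saved under pics/ and viewed, at most 10 in all, crops included, and the job is handed in when it is done.

Besides the shell and the picture viewer there is one more tool, called after "Request:" as name(argument=value, ...) on one line, values as JSON. apply_moves: Moves the arm, as the interface text tells. Its arguments: {"type":"object","properties":{"targets":{"type":"array","items":{"type":"array","items":{"type":"number"}}}},"required":["targets"]}

```bash
mkdir -p pics
python3 - <<'E'
from workcell import ctrl, grab_frame, get_calibration
import cv2,numpy as np
for n in("scene","top"):
    f=grab_frame(n);cv2.imwrite(f"pics/{n}0.png",f[:,:,::-1])
    c=get_calibration(n);print(n,{k:(np.round(v,4).tolist() if k=="view" else v) for k,v in c.items()})
s=ctrl.read_state();print(s,ctrl.tcp_to_tips)
E
```

```text
scene {'fov_y': 44.68419097482884, 'cx': 249.67966127346693, 'cy': 186.93856474016098, 'view': [[-0.6495, 0.7603, -0.0098, 0.3161], [-0.5317, -0.4449, 0.7206, 0.2539], [0.5435, 0.4733, 0.6932, -1.5586], [0.0, 0.0, 0.0, 1.0]]}
top {'fov_y': 46.69398644154137, 'cx': 254.5057513735609, 'cy': 199.2687412651232, 'view': [[-0.0013, -0.9993, -0.0368, 0.053], [0.9911, -0.0062, 0.1331, -0.5509], [-0.1332, -0.0363, 0.9904, -0.9335], [0.0, 0.0, 0.0, 1.0]]}
{'time': 0.1, 'joints': array([-1.45134488e+00,  1.81436417e-01,  1.60785774e+00, -2.75644938e-05,
        1.35382934e+00, -2.06302496e-01]), 'joint_velocities': array([ 0.00144227, -0.00201756, -0.00205128,  0.00012033, -0.00088868,
        0.00032436]), 'joint_efforts': array([ 4.25127128e-04, -4.34820199e+01, -3.42694044e+01,  7.05497037e-02,
        3.39644565e-02, -3.78406980e-05]), 'ee_pos': array([ 0.18396865, -0.54432111,  0.26294157]), 'tcp_rot': array([-3.09850136e+00, -5.09194691e-01, -6.21237098e-05]), 'force': array([ 0.09419725,  0.20740178, -0.27296638]), 'ft_torque': array([-0.02278292, -0.05038154, -0.00147546]), 'grip_force': 0.0, 'width': 0.08829564704594814} 0.025
```

View pics/scene0.png

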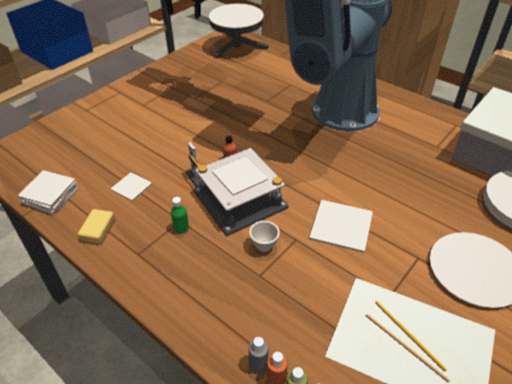

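View pics/top0.png

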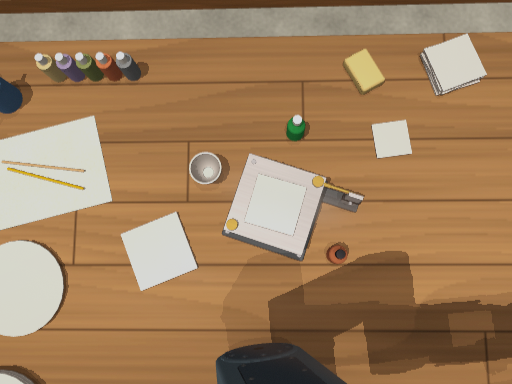

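The scene view shows the rest at about (238,190), with the pointer and scale near (192,155). In the top view the button to press is at (318,182) with the pointer running to about (360,197), and the other button is at (232,225). The red bottle is at (338,254), the green one at (296,127) and the bowl at (205,168).

```bash
cat > h.py <<'E'
import numpy as np,cv2
from workcell import ctrl, grab_frame, get_calibration
from scipy.spatial.transform import Rotation as R
def cam(n):
    c=get_calibration(n);V=np.array(c["view"]);f=192/np.tan(np.radians(c["fov_y"])/2)
    return V,f,c["cx"],c["cy"]
def ray(c,u,v):
    V,f,cx,cy=c;d=V[:3,:3].T@np.array([(u-cx)/f,-(v-cy)/f,-1]);return -V[:3,:3].T@V[:3,3],d
def onplane(c,u,v,n,k):   # plane n.p=k
    o,d=ray(c,u,v);n=np.array(n,float);return o+d*(k-n@o)/(n@d)
def proj(c,p):
    V,f,cx,cy=c;q=V[:3,:3]@p+V[:3,3];return np.array([cx+f*q[0]/-q[2],cy-f*q[1]/-q[2]])
E
python3 - <<'E'
from h import *
c=cam("top");im=cv2.imread("pics/top0.png");h=cv2.cvtColor(im,cv2.COLOR_BGR2HSV)
m=cv2.inRange(h,(15,120,120),(30,255,255));m=cv2.morphologyEx(m,cv2.MORPH_OPEN,np.ones((5,5)))
n,l,s,ce=cv2.connectedComponentsWithStats(m)
for i in range(1,n): print(s[i],ce[i],onplane(c,*ce[i],[0,0,1],.096))
P=[]
for q in((318,182),(232,225)):
    i=1+np.argmin(np.linalg.norm(ce[1:]-q,axis=1));P.append(onplane(c,*ce[i],[0,0,1],.096))
A,B=P;d=A-B;print("dist (expect .198)",np.linalg.norm(d[:2]))
th=np.arctan2(d[1],d[0])+np.pi/4;o=(A+B)/2;print("origin",o,"yaw",th)
t=o[:2]+R.from_euler('z',th).as_matrix()[:2,:2]@[.07,-.15];print("tip",t,proj(c,np.r_[t,.083]))
w=cam("wrist");s=ctrl.read_state();T=R.from_rotvec(s["tcp_rot"])
cw=-w[0][:3,:3].T@w[0][:3,3]
print("cam in tool",T.inv().apply(cw-s["ee_pos"]),"axes(cols x,y,z)",np.round(T.as_matrix().T@w[0][:3,:3].T,3),w[1:])
print(np.round(T.as_matrix(),3))
E
```

```text
[489  32  23  11 210] [500.18095238  37.26190476] [ 0.88525587 -0.47083825  0.096     ]
[ 143   35  215   48 5514] [256.77892637  62.54406964] [0.83846294 0.04351583 0.096     ]
[375  36  11  11  87] [379.40229885  41.44827586] [ 0.88100058 -0.21802095  0.096     ]
[  14   39  155   17 1685] [89.00534125 46.04451039] [0.88306467 0.40984096 0.096     ]
[181  39   5   8  40] [183.   42.5] [0.88710602 0.20339692 0.096     ]
[213  39  15   9 117] [220.25641026  43.17948718] [0.88392075 0.12234187 0.096     ]
[233  38   6   5  30] [235.5  40. ] [0.89052875 0.08937533 0.096     ]
[408  39  24   8 131] [418.95419847  42.2519084 ] [ 0.87751338 -0.30107624  0.096     ]
[206  40   5   7  35] [208.  43.] [0.88486528 0.14894313 0.096     ]
[359  40  10   5  50] [363.5  42. ] [ 0.8804333  -0.18438839  0.096     ]
[392  40  15   7  89] [398.8988764   42.97752809] [ 0.876728   -0.25892577  0.096     ]
[230  44   8   8  59] [233.72881356  47.44067797] [0.87361386 0.09312544 0.096     ]
[335  47   5   5  25] [337.  49.] [ 0.86575071 -0.12780602  0.096     ]
[500  47  11   6  59] [505.03389831  49.542
[... 4536 characters left out ...]
[ 0.19361508 -0.16588909  0.096     ]
[ 48 381   6   3  18] [ 50.5 382. ] [0.1814771  0.45269683 0.096     ]
[ 79 381   5   3  15] [ 81. 382.] [0.18198489 0.39154023 0.096     ]
[356 381   6   3  18] [358.5 382. ] [ 0.18649327 -0.15143908  0.096     ]
dist (expect .198) 0.19711369910391108
origin [0.53642777 0.00749149 0.096     ] yaw -0.32565601201558403
tip [ 0.55475909 -0.15701979] [354.21007287 194.00134426]
cam in tool [ 0.07755513  0.00012406 -0.12115294] axes(cols x,y,z) [[-0.001  0.953  0.302]
 [ 1.     0.     0.001]
 [ 0.001  0.302 -0.953]] (np.float64(309.92598408335954), 252.09219660720882, 186.7905069840332)
[[ 0.947  0.32  -0.   ]
 [ 0.32  -0.947  0.002]
 [ 0.    -0.002 -1.   ]]
```

Request:
apply_moves(targets=[[0,0,0.163,0,0,0,0],[0,0,0.163,0,0,0,0],[0,0,0.163,0,0,0,0],[0,0,0.163,0,0,0,0],[0,0,0,0.019,-0.047,0,0],[0,0,0,0.019,-0.047,0,0],[0,0,0,0.019,-0.047,0,0],[0,0,0,0.019,-0.047,0,0],[0,0,0,0.019,-0.047,0,0],[0,0,0,0.019,-0.047,0,0]])

```text
time: 1.35
ee_pos: [0.3831, -0.3126, 0.2635]
tcp_rot: [-3.1, 0.51, 0.0]
force: [0.6, -1.0, -0.4]
width: 0.0005
grip_force: 0.0
```

Request:
apply_moves(targets=[[0,0,0,0.019,-0.047,0,0],[0,0,0,0.019,-0.047,0,0],[0,0,0,0.019,-0.047,0.01,0],[0,0,0,0.019,-0.047,0.02,0],[0,0,0,0.019,-0.047,0.03,0],[0,0,0,0.018,-0.048,0.02,0],[0,0,0,0,0,0,0],[0,0,0,0,0,0,0]])

```text
time: 2.35
ee_pos: [0.5798, -0.0823, 0.1834]
tcp_rot: [3.1, -0.509, -0.001]
force: [-0.3, -1.2, 1.2]
width: 0.0004
grip_force: 0.0
```

Run:
```python
from h import *
s=ctrl.read_state();c=cam("wrist");f=grab_frame("wrist");cv2.imwrite("pics/w1.png",f[:,:,::-1])
print(s["time"],s["ee_pos"],R.from_rotvec(s["tcp_rot"]).as_matrix().round(3).tolist(),s["force"],s["width"])
np.savez("w1.npz",V=c[0]);Rz=R.from_euler('z',-.3257);o=np.array([.5364,.0075,0])
for p in([.07,-.07,.096],[.07,-.15,.083],[.0615,-.15,.112],[.067,-.15,.062]): print(p,proj(c,o+Rz.apply(p)).round(1))
```

```text
2.35 [ 0.57983087 -0.08234787  0.18340142] [[0.947, -0.32, -0.001], [-0.32, -0.947, -0.0], [-0.001, 0.0, -1.0]] [-0.26418856 -1.24714913  1.20501566] 0.0004326982582400712
[0.07, -0.07, 0.096] [249.8 202. ]
[0.07, -0.15, 0.083] [355.6 195.9]
[0.0615, -0.15, 0.112] [367.9 222. ]
[0.067, -0.15, 0.062] [347.1 190.9]
```

View pics/w1.png

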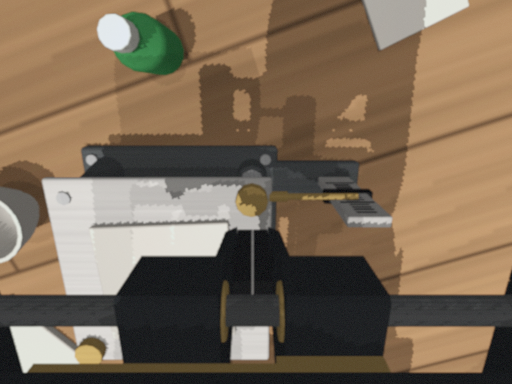

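The wrist view shows the button at (252,201), within 2 px of the prediction. The pointer runs to about (362,197) in front of the scale, and the black clip is around (348,187). I'll go down to just above the button and take a closer look from there.

Request:
apply_moves(targets=[[0,0,0,0,-0.001,0.02,0],[0,0,0,0,0,0.02,0],[0,0,0,0,0,0.014,0],[0,0,0,0,0,0,0]])

```text
time: 2.9
ee_pos: [0.5797, -0.082, 0.1292]
tcp_rot: [-3.099, 0.512, 0.002]
force: [-0.4, 0.8, 0.1]
width: 0.0005
grip_force: 0.0
```

Run:
```python
from h import *
s=ctrl.read_state();c=cam("wrist");f=grab_frame("wrist");cv2.imwrite("pics/w2.png",f[:,:,::-1])
print(s["time"],s["ee_pos"],s["force"])
np.savez("w2.npz",V=c[0]);Rz=R.from_euler('z',-.3257);o=np.array([.5364,.0075,0])
for p in([.07,-.07,.096],[.07,-.15,.083],[.0615,-.15,.112],[.067,-.15,.062]): print(p,proj(c,o+Rz.apply(p)).round(1))
u,v=proj(c,o+Rz.apply([.067,-.15,.075])).astype(int);u0,v0=max(0,min(u-60,392)),max(0,v-50)
print(u0,v0);cv2.imwrite("pics/w2c.png",cv2.resize(f[v0:v0+100,u0:u0+120,::-1],None,fx=6,fy=6,interpolation=cv2.INTER_CUBIC))
```

```text
2.9 [ 0.57966529 -0.08201633  0.1291805 ] [-0.38165885  0.78321753  0.05473672]
[0.07, -0.07, 0.096] [249.5 236. ]
[0.07, -0.15, 0.083] [385.4 225.7]
[0.0615, -0.15, 0.112] [406.6 265. ]
[0.067, -0.15, 0.062] [371.7 216.3]
319 174
```

View pics/w2c.png

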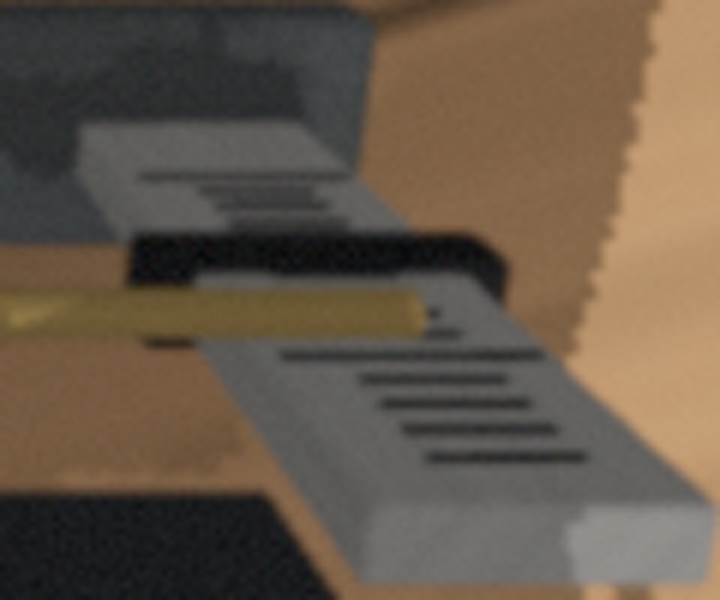

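The crop shows the pointer tip at crop (424,313). The clip's front face has its bottom edge at row 237 (columns 133 to 475), and its upper edge meets the bar at row 272.

Run:
```python
from h import *
_,f,cx,cy=cam("wrist");c=(np.load("w2.npz")["V"],f,cx,cy)
Rz=R.from_euler('z',-.3257);o=np.array([.5364,.0075,0]);n=Rz.apply([1,0,0])
def m(x,y,X):
    p=onplane(c,319+x/6,174+y/6,n,n@o+X);return (Rz.inv().apply(p-o)*1e3).round(1)
print("tip",m(424,313,.070))
for q in((133,237),(475,237)):print("bottom",m(*q,.067))
for q in((200,272),(460,272)):print("top/bar",m(*q,.0655))
print("bar top front L,R",m(365,505,.0655),m(712,505,.0655))
```

```text
tip [  70.  -152.2   83.7]
bottom [  67.  -131.3   57.1]
bottom [  67.  -169.5   57.3]
top/bar [  65.5 -137.    63.4]
top/bar [  65.5 -165.2   63.6]
bar top front L,R [  65.5 -135.9  112. ] [  65.5 -165.   112.1]
```

Run:
```python
from h import *
_,f,cx,cy=cam("wrist");c=(np.load("w2.npz")["V"],f,cx,cy)
g=cv2.cvtColor(cv2.imread("pics/w2.png"),cv2.COLOR_BGR2GRAY)
Rz=R.from_euler('z',-.3257);o=np.array([.5364,.0075,0])
print("cols",[343,350,357,364,371,378,385,392,395,398,400,402])
for v in range(206,232):print(v,g[v,[343,350,357,364,371,378,385,392,395,398,400,402]])
for zc in(.058,.060,.062,.064):
    print(zc,"front bot/top, bar-junction, top-back at y=-.168:",[proj(c,o+Rz.apply(p)).round(1).tolist() for p in([.067,-.17,zc-.005],[.067,-.17,zc+.005],[.0655,-.165,zc+.005],[.056,-.17,zc+.005],[.067,-.13,zc-.005])])
```

```text
cols [343, 350, 357, 364, 371, 378, 385, 392, 395, 398, 400, 402]
206 [ 95  95  68  63  77  96 105 107 106 107 109 109]
207 [ 96  95  68  61  71  97 106 108 109 111 108 109]
208 [ 92  96  63  59  57  97 103 110 109 110 108 107]
209 [ 92  94  75  76  76  96 106 109 108 108 107 109]
210 [ 91  94  75  64  65  96 101 110 110 108 110 108]
211 [ 84  91  65  57  53  89  92 104 105 108 109 109]
212 [ 65  65  52  49  46  66  69  77  76  97 109 108]
213 [ 36  29  30  27  31  31  38  37  38  67  97 111]
214 [ 13  19  14  17  22  18  15  20  21  36  78 103]
215 [21 17 18 18 17 20 13 15 18 17 49 96]
216 [11 19 13 12 18 22 18 23 14 12 24 72]
217 [16 18 20 18 17 19 15 22 19 20 22 47]
218 [12 16 25 14 17 19 21 30 35 24 23 35]
219 [21 23 60 45 38 33 48 62 55 30 28 33]
220 [20 30 83 75 68 69 78 86 85 52 31 37]
221 [41 50 87 89 84 86 88 95 96 76 32 39]
222 [71 73 84 85 88 86 88 94 97 90 51 43]
223 [85 88 85 85 86 87 86 96 98 98 77 53]
224 [89 91 88 91 89 90 89 93 97 97 92 70]
225 [92 93 90 90 93 90 92 84 98 99 96 86]
226 [94 93 91 91 91 91 90 79 96 98 95 95]
227 [91 92 93 92 92 92 91 88 95 98 97 95]
228 [91 93 88 88 88 90 90 79 88 96 98 98]
229 [81 85 86 88 87 86 89 58 70 98 97 98]
230 [ 67  66  87  92  88  91  92  70  79  99  98 100]
231 [63 51 87 92 90 91 92 86 89 92 91 94]
0.058 front bot/top, bar-junction, top-back at y=-.168: [[396.1, 211.1], [402.9, 216.8], [394.9, 219.0], [400.5, 232.1], [337.7, 211.2]]
0.06 front bot/top, bar-junction, top-back at y=-.168: [[397.4, 212.2], [404.3, 218.1], [396.2, 220.2], [401.8, 233.5], [338.4, 212.3]]
0.062 front bot/top, bar-junction, top-back at y=-.168: [[398.7, 213.3], [405.7, 219.3], [397.6, 221.5], [403.3, 234.8], [339.2, 213.4]]
0.064 front bot/top, bar-junction, top-back at y=-.168: [[400.1, 214.5], [407.2, 220.6], [399.0, 222.8], [404.7, 236.2], [340.0, 214.6]]
```

Request:
apply_moves(targets=[[0,0,0,0,0,0.004,0],[0,0,0,0,0,0.004,0],[0,0,0,0,0,0.003,0],[0,0,0,0,0,0.003,0],[0,0,0,0,0,0.003,0],[0,0,0,0,0,0,0],[0,0,0,0,0,0,0]])

```text
time: 3.82
ee_pos: [0.5809, -0.0822, 0.1134]
tcp_rot: [3.099, -0.51, 0.002]
force: [-2.1, -3.4, 5.5]
width: 0.0002
grip_force: 2.9
```

```bash
cat > look.py <<'E'
import sys
from h import *
n=sys.argv[1];s=ctrl.read_state();c=cam("wrist");f=grab_frame("wrist");cv2.imwrite(f"pics/{n}.png",f[:,:,::-1]);np.savez(n+".npz",V=c[0])
print(s["time"],s["ee_pos"],s["force"])
Rz=R.from_euler('z',-.3257);o=np.array([.5364,.0075,0])
for z in(.0600,.0645,.069,.0735):print(z,proj(c,o+Rz.apply([.07,-.152,z])).round(1))
print("clip front bottom, bar junction at y=-.15",[proj(c,o+Rz.apply(p)).round(1) for p in([.067,-.15,.0548],[.0655,-.15,.0648])])
cv2.imwrite(f"pics/{n}c.png",cv2.resize(f[180:280,350:470,::-1],None,fx=6,fy=6,interpolation=cv2.INTER_CUBIC))
E
python3 look.py w3
```

```text
3.825 [ 0.58088673 -0.08219505  0.11338615] [-2.10365533 -3.41062711  5.48165027]
0.06 [383.7 222.8]
0.0645 [386.7 225.9]
0.069 [389.9 229.1]
0.0735 [393.2 232.5]
clip front bottom, bar junction at y=-.15 [array([376.6, 223.8]), array([382.6, 233. ])]
```

View pics/w3c.png

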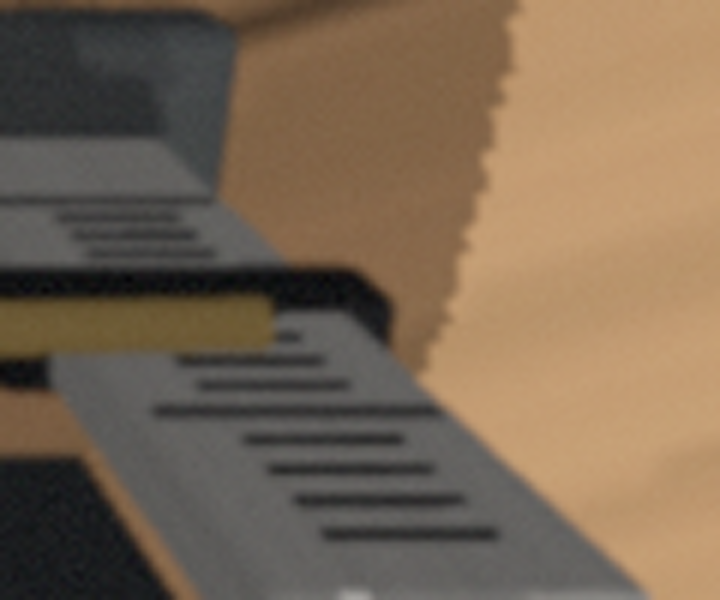

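The crop shows the pointer tip at (272,322), which puts it at a height of about 75 mm. The clip band at rows 268 to 310 fits a clip centre of about 59.8 mm. I'll press further in steps.

Request:
apply_moves(targets=[[0,0,0,0,0,0.002,0],[0,0,0,0,0,0.002,0],[0,0,0,0,0,0.002,0],[0,0,0,0,0,0,0],[0,0,0,0,0,0,0]])

```text
time: 4.5
ee_pos: [0.5811, -0.0827, 0.1078]
tcp_rot: [3.098, -0.51, 0.003]
force: [-2.8, -5.4, 7.7]
width: 0.0001
grip_force: 4.1
```

```bash
python3 look.py w4
```

```text
4.5 [ 0.58108887 -0.08272036  0.10783791] [-2.84190327 -5.37822924  7.74205731]
0.06 [386.6 227.2]
0.0645 [389.8 230.5]
0.069 [393.2 233.9]
0.0735 [396.7 237.5]
clip front bottom, bar junction at y=-.15 [array([379.2, 228.1]), array([385.6, 237.7])]
```

View pics/w4c.png

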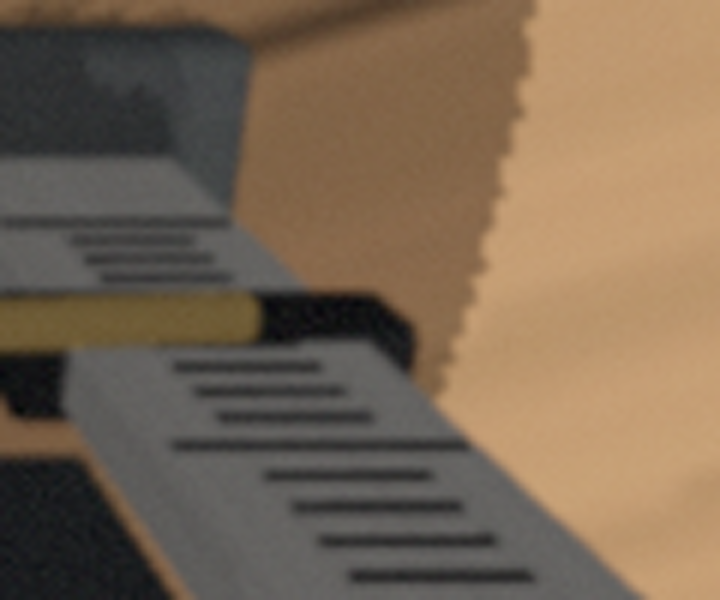

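The crop shows the tip at (262,322), about 68.7 mm high, so roughly 8.5 mm still to go. The clip band at rows 293 to 340 is unchanged.

Request:
apply_moves(targets=[[0,0,0,0,0,0.002,0],[0,0,0,0,0,0.002,0],[0,0,0,0,0,0,0],[0,0,0,0,0,0,0]])

```text
time: 5.05
ee_pos: [0.5812, -0.0829, 0.1041]
tcp_rot: [3.098, -0.51, 0.003]
force: [-3.1, -5.6, 9.3]
width: 0.0005
grip_force: 4.9
```

```bash
python3 look.py w5
```

```text
5.05 [ 0.58119143 -0.0829439   0.1040506 ] [-3.13691053 -5.59008839  9.27274629]
0.06 [388.9 230.2]
0.0645 [392.2 233.7]
0.069 [395.7 237.2]
0.0735 [399.4 241. ]
clip front bottom, bar junction at y=-.15 [array([381.3, 231. ]), array([387.9, 241. ])]
```

View pics/w5c.png

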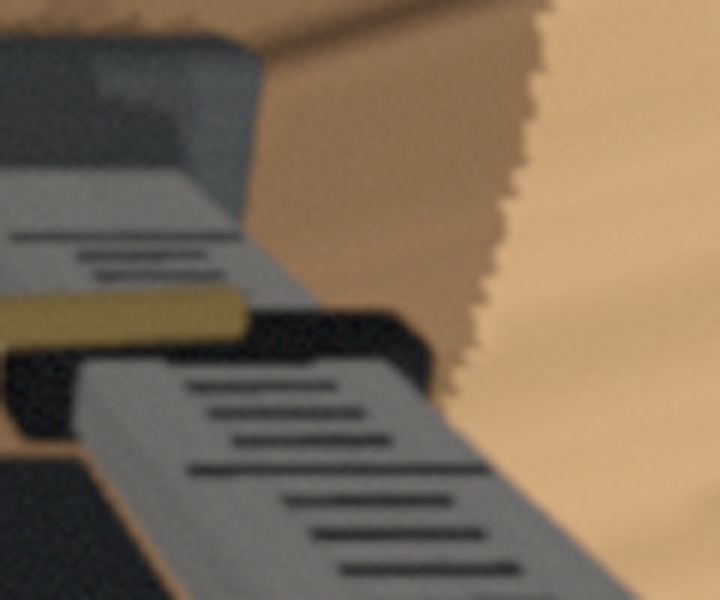

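The crop shows the tip at (247,313), about 62.8 mm high against the clip centre at about 59.8 mm. One more millimetre, then hold.

Request:
apply_moves(targets=[[0,0,0,0,0,0.0012,0],[0,0,0,0,0,0,0],[0,0,0,0,0,0,0],[0,0,0,0,0,0,0],[0,0,0,0,0,0,0],[0,0,0,0,0,0,0],[0,0,0,0,0,0,0],[0,0,0,0,0,0,0],[0,0,0,0,0,0,0],[0,0,0,0,0,0,0]])

```text
time: 6.35
ee_pos: [0.5812, -0.083, 0.103]
tcp_rot: [3.097, -0.51, 0.003]
force: [-3.9, -6.0, 9.0]
width: 0.0
grip_force: 5.1
```

```bash
python3 look.py w6
```

```text
6.35 [ 0.58123261 -0.08298957  0.10298203] [-3.85043591 -6.04787407  8.95662027]
0.06 [389.6 231.2]
0.0645 [393.  234.6]
0.069 [396.5 238.2]
0.0735 [400.2 242. ]
clip front bottom, bar junction at y=-.15 [array([381.9, 231.9]), array([388.6, 242. ])]
```

View pics/w6c.png

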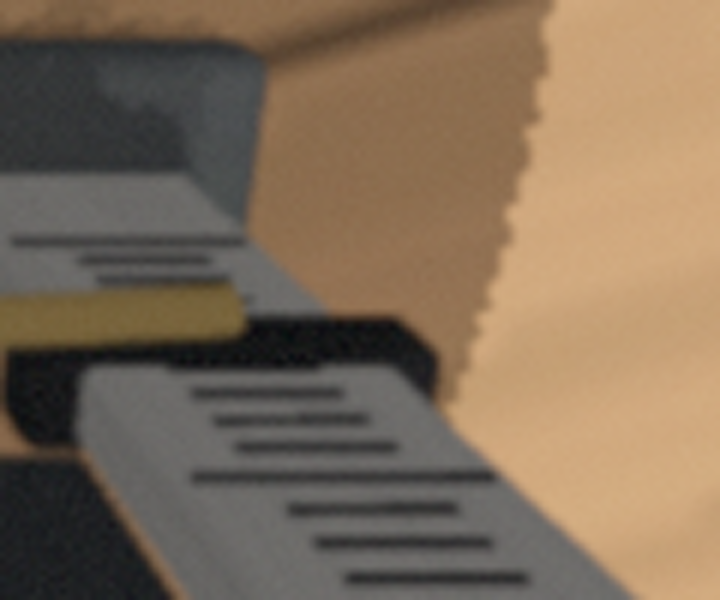

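The crop shows the tip at (243,310), about 60.8 mm high and within about 1 mm of the clip's centre. I'll hold here, then ease up slowly.

Request:
apply_moves(targets=[[0,0,0,0,0,0,0],[0,0,0,0,0,0,0],[0,0,0,0,0,0,0],[0,0,0,0,0,0,0],[0,0,0,0,0,0,0],[0,0,0,0,0,0,0],[0,0,0,0,0,0,0],[0,0,0,0,0,0,0],[0,0,0,0,0,0,0],[0,0,0,0,0,0,0]])

```text
time: 7.65
ee_pos: [0.5813, -0.083, 0.103]
tcp_rot: [3.097, -0.51, 0.004]
force: [-3.2, -6.5, 9.1]
width: 0.0003
grip_force: 5.1
```

Request:
apply_moves(targets=[[0,0,0,0,0,0,0],[0,0,0,0,0,0,0],[0,0,0,0,0,0,0],[0,0,0,0,0,0,0],[0,0,0,0,0,-0.002,0],[0,0,0,0,0,-0.002,0],[0,0,0,0,0,-0.002,0],[0,0,0,0,0,-0.002,0],[0,0,0,0,0,-0.002,0],[0,0,0,0,0,-0.002,0]])

```text
time: 8.9
ee_pos: [0.5809, -0.0821, 0.1143]
tcp_rot: [3.099, -0.51, 0.002]
force: [-1.3, -2.9, 5.8]
width: 0.0006
grip_force: 2.6
```

Request:
apply_moves(targets=[[0,0,0,0,0,-0.002,0],[0,0,0,0,0,-0.002,0],[0,0,0,0,0,-0.002,0],[0,0,0,0,0,-0.003,0],[0,0,0,0,0,-0.005,0],[0,0,0,0,0,-0.015,0],[0,0,0,0,0,-0.03,0],[0,0,0,0,0,-0.03,0],[0,0,0,0,0,0,0],[0,0,0,0,0,0,0]])

```text
time: 10.15
ee_pos: [0.5801, -0.0811, 0.2021]
tcp_rot: [-3.1, 0.51, 0.001]
force: [0.2, 0.5, -0.6]
width: 0.0007
grip_force: 0.0
```

Run:
```python
from h import *
s=ctrl.read_state();print(s["time"],s["ee_pos"],s["force"])
f=grab_frame("top")[:,:,::-1];cv2.imwrite("pics/top1.png",f)
cv2.imwrite("pics/cmp.png",np.hstack([cv2.resize(x[110:280,180:380],None,fx=2,fy=2) for x in(cv2.imread("pics/top0.png"),f)]))
```

```text
10.15 [ 0.58008301 -0.08112502  0.20211963] [ 0.15359277  0.51403664 -0.57533041]
```

View pics/cmp.png

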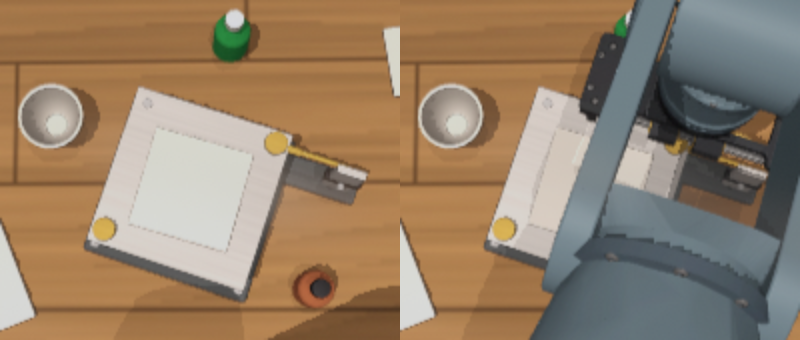

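The comparison shows the tile's left corners, the bowl and the other button in the same places as before. The arm hides the rest of the stand, so I'll move it clear, check by image difference and hand in.

Request:
apply_moves(targets=[[0,0,0,0,0,-0.05,0],[0,0,0,-0.02,0.05,-0.02,0],[0,0,0,-0.02,0.05,0,0],[0,0,0,-0.02,0.05,0,0],[0,0,0,-0.02,0.05,0,0],[0,0,0,-0.02,0.05,0,0],[0,0,0,-0.02,0.05,0,0],[0,0,0,-0.02,0.05,0,0],[0,0,0,0,0,0,0],[0,0,0,0,0,0,0]])

```text
time: 11.45
ee_pos: [0.3356, -0.3674, 0.2715]
tcp_rot: [-3.098, 0.511, 0.001]
force: [0.1, 0.5, -0.3]
width: 0.0003
grip_force: 0.0
```

Run:
```python
from h import *
a=cv2.imread("pics/top0.png");f=grab_frame("top")[:,:,::-1]
cv2.imwrite("pics/cmp2.png",np.hstack([cv2.resize(x[110:280,180:380],None,fx=2,fy=2) for x in(a,f)]))
```

```text
(no output)
```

View pics/cmp2.png

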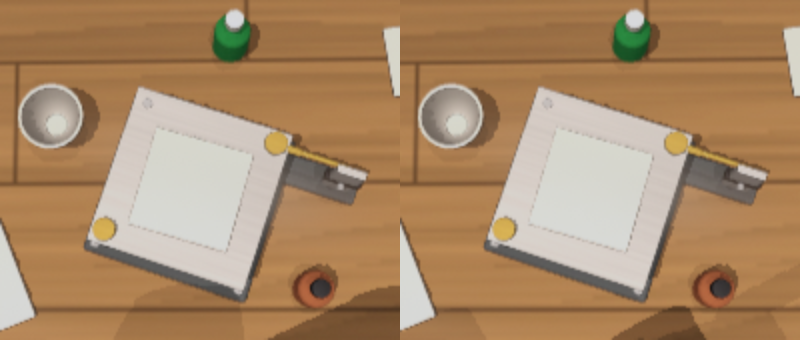

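The before and after views match: button, pointer, clip, tile, bottles and bowl are all where they started.

```bash
python3 -c "
from workcell import ctrl
print(ctrl.finish_job())"
```

```text
the job is handed in; nothing more can be done
None
```

The job is handed in (no verdict came back): the corner was pressed until the pointer's tip was about 1 mm from the clip's centre, held there for over 2 s and eased back up, and the before and after top views match.

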